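# Centre a portion cup on the rocking plate of a portion scale and hold the reading

### The arm

A 6-joint arm with a two-finger parallel gripper is mounted at the origin on a cart in front of the work surface, level with it; the furniture and walls round the work are solid. World frame = base frame: x ahead of the robot, y to its left, z up, the work surface at z = 0. Lengths are in mm, angles in degrees, forces in N, time in s.
With the tool pointing down it reaches from about 350 to 975 mm from the base axis. Payload 7.1 kg.
Tool frame: the origin (TCP) lies at the very end of the fingers, on their centre line; the grasp point (between the pads) lies 19 mm behind it; z points along the fingers, x is the direction in which the jaws open and shut, and the axes are right-handed (so a half turn about z gives the same grasp; the last joint's range is limited). The gripper opens to 88 mm and grips with 3 to 60 N. Pads are 20 mm wide; open, the fingers measure 115 mm over their backs; the gripper's body (75 mm by 178 mm) begins 61 mm behind the grasp point.
Start: joints at [63.885, 24.242, 93.386, -0, 62.372, -1.089], TCP at [264.369, 566.316, 222.675] pointing down, gripper open.
Joint ranges: [-172.04, 172.04], [-51.8, 120.97], [4.93, 147.93], [-75.15, 255.16], [6.16, 154.13], [-145.62, 145.62]. Speed limits (degrees/s): [136.94, 136.94, 172.46, 180, 180, 180].

### API

Orientations are given as a 3x3 rotation matrix whose columns are the frame's x, y, z axes.
In Python, from workcell import bot, eyes, workorder gives the robot as it stands.
- The arm moves only by the tool play_rows, never from a script. Its argument "increments" is a list of rows, each an object with "claw": the finger opening in cm, from 0 to 8.78; "slide": the shift along the tool's x, y, z in cm, a list of three; "turn": the turn about the tool's z in rad. A call has 1 to 12 rows; each row is the pose to reach, as a shift and turn from the pose commanded when the call began, along the tool's axes at that moment; what a row does not reach only later rows make up. A row lasts 1/8 s, in which the tool goes at most 62.5 mm and 10.7 degrees, less where a joint would pass 70% of its speed; a pose out of reach is approached as far as the arm can. A call with a gripper value outside its range is refused whole. The fingers move at their own pace and stop on an object; "grip_force" is the grip in N (left out, the last holds). Time passes only in rows, so rows that repeat a pose let the fingers close. It gives the time, the measured TCP pose, the force and the opening at its end, in the units of the state.
- bot.read_state(): the state, without advancing time (a new reading comes with each control period).
- eyes.snapshot(name): name is "side" or "top"; returns (picture, depth): 480x640x3 uint8, red, green, blue; 480x640 float32, mm along the optical axis (not along the pixel's ray), 0 where there is no reading.
- eyes.camera_params(name): a dict with "fx", "fy", "cx", "cy" (pixels), "rvec" (rotation vector, rad) and "tvec" (3), from world to camera coordinates, as OpenCV has them. Camera axes: x right, y down, z forward; pixel columns grow to the right and rows downward; lengths in mm; the calibration is good to about 2 mm. A picture is of the moment at which its call begins. camera_params takes no time and is no camera call.
- workorder.job_done(): hands the job in, once; it reports no verdict.
The state is a dict: "time": time; "qpos": joint angles; "joint_vel": joint speeds; "effort": joint torques, N m; "tcp_pos": TCP position; "orientation": TCP orientation; "contact_force": force on the tool from outside, world axes, zero at the start; "torque": the same for the moment, N m; "opening": finger opening in mm.
Only numpy, scipy, OpenCV 4.12 (cv2) and the standard library are available. Lean on these libraries where they do the work, as an engineer would, in place of code of your own. Each camera call takes 0.05 s, during which the arm holds its last target.

### The job

The lidded portion cup on the small kitchen scale was set down too near the edge of the scale's plate, so the plate sits crooked and the weight is false. Without gripping or lifting the cup, nudge it with light fingertip taps until it stands upright in the middle of the plate and the plate is level again, then take the hand off it and press the scale's round hold key fully down and let it go. Do not tip the cup or knock it off, do not press the key while the cup is off the middle, and leave the other cups, the marker and the label roll where they are.

Things in the scene. Friction and masses are not known exactly. Their poses are not given: they have to be found in the camera images.
- scale: The portion scale, grey plastic housing 216 mm long by 136 mm wide, fixed to the table. Origin on the table under the housing; its x axis points from the front (key panel) to the back (plate), z up. The housing's flat top is 32 mm above the table and carries the plate; in front of it the key panel slopes down towards the front by 8 degrees.
- plate_top (a point): Centre of the upper face of the scale's round steel plate (90 mm across, 4.5 mm thick), 48 mm above the table, 50 mm from the scale's origin along its x axis. The plate stands on a rubber-mounted post and rocks up to 0.1 rad any way, sprung at about 0.7 N m per rad: it leans under a load off its middle, and is level under a central one. z: its normal.
- portion: The deli portion cup on the scale's plate: tapered, with blue snap lid and small tab, 59 mm high, about 0.16 kg, friction about 0.5. Its solid body is 57 mm across at the foot and widens evenly to 72 mm at 54 mm height (wall leans out 8 degrees); the thin lid's outermost 3 mm (78 mm across) is not solid. Origin on the underside, 3.8 mm from the cup's axis; z up the cup.
- portion_axis (a point): Centre of the round underside of that cup (on its axis, at the bottom); it coincides with plate_top when the cup is right in the middle. Mind the taper: an upright finger meets the cup only high up, at 54 mm, where a push rocks it; a finger leaning back from the cup by 15 to 30 degrees meets it low on the wall, where it slides more steadily.
- hold_key (a joint): Travel of the round hold key, in m: 0 released, 0.004 fully down; it counts as pressed beyond 0.003. Springs back by itself; about 4 N holds it fully down.
- hold_key_top (a point): Centre of the top of the hold key: a round black key 22 mm across, standing 7 mm proud of the scale's key panel, at its right-hand side. It is pressed straight into the panel (8 degrees off vertical). The flush oblong keys beside it do nothing.
- cup_a_axis (a point): Centre of the underside of a second cup like the first, standing on the table to the left of the scale (bystander).
- cup_b_axis (a point): The same for a third cup (bystander).
- sauce_cup: Small open clear sauce cup, 65 mm across and 33 mm high, on the table to the right of the scale (bystander). Origin at the centre of its underside.
- marker: Marker pen 120 mm long, 15 mm thick, lying on the table left of the scale (bystander). Origin at its middle on the underside.
- labels: Roll of labels, 62 mm across and 28 mm high, on the table to the left (bystander). Origin at the centre of its underside.
Not all that is in view belongs to the job. What is shaped like the portion but brown or turquoise is not meant.

How it is judged (in metres and radians):
On the way, in this order (a step that is already met when the one before it is completed fails the run):
1. the cup stands upright in the middle of the plate, at rest, with the hand off it (horizontal distance between portion_axis and plate_top below 0.007 m and angle between portion's own z axis and vertical below 0.05 rad and linear speed of portion below 0.01 m/s and contact force between each of the arm, the fingers and portion below 0.05 N), for 0.2 s.
2. the hold key is pressed fully down with the cup still in the middle (value of joint hold_key above 0.003 m and horizontal distance between portion_axis and plate_top below 0.007 m), for 0.05 s.
At the end, for the whole second after the job is handed in: The cup stands upright (within 0.03 rad) and at rest on the plate with its axis within 7 mm of the plate's centre, the plate is level within 0.025 rad, and the hold key has been pressed (beyond 3 mm) after the cup was centred and is up again (distance between portion_axis and plate_top below 0.007 m and angle between portion's own z axis and vertical below 0.03 rad and angle between plate_top's own z axis and vertical below 0.025 rad and linear speed of portion below 0.01 m/s and value of joint hold_key below 0.001 m); the robot touches nothing.
It fails at once if the cup is tipped by more than 0.3 rad or knocked off the plate (angle between portion's own z axis and vertical above 0.3 rad or height (world z) of portion_axis below 0.035 m).
It fails at once if the cup is lifted off the plate (z of portion_axis in the frame of plate_top above 0.012 m).
It fails at once if the cup is gripped or hit instead of tapped lightly (more than 12 N) (contact force between any of the fingers, the arm and portion above 12 N).
It fails at once if the hold key is pressed while the cup is off the middle (value of joint hold_key above 0.003 m and horizontal distance between portion_axis and plate_top above 0.01 m).
It fails at once if another cup, the marker or the label roll is moved (distance of any of cup_a_axis, cup_b_axis, sauce_cup, marker, labels from where it was at the start of the episode above 0.02 m).
It also fails if it takes over 61 s, if anything falls off the work surface, if the arm or the gripper's body presses on something with over 40 N, if the wrist force passes 120 N, or if a joint passes its speed limit or range.

## Working session

There is one attempt and no reset: what is moved stays moved. The work goes in short steps, Python scripts to look and compute and a tool call to move; the robot and the scene stay as the last step left them, time stands still between calls to the robot, and variables do not carry over. Pictures are saved under pics/ and viewed, and the job is handed in when it is done.

Besides the shell and the picture viewer there is one more tool, called after "Call:" as name([rows], argument=value, ...), one row to a line, values as JSON. play_rows: Moves the arm, as the interface text tells. Its arguments: {"type":"object","properties":{"increments":{"type":"array"},"grip_force":{"type":"number"}},"required":["increments"]}

```bash
ls; mkdir -p pics; cat > h.py <<'E'
import numpy as np, cv2
from workcell import bot, eyes, workorder
def cam(n):
    p=eyes.camera_params(n); R=cv2.Rodrigues(np.array(p["rvec"],float))[0]
    return p,R,np.array(p["tvec"],float).ravel()
def px2w(n,u,v,d):
    p,R,t=cam(n); c=np.array([(u-p["cx"])/p["fx"]*d,(v-p["cy"])/p["fy"]*d,d]); return R.T@(c-t)
def px2z(n,u,v,z):
    p,R,t=cam(n); r=R.T@np.array([(u-p["cx"])/p["fx"],(v-p["cy"])/p["fy"],1]); o=-R.T@t
    return o+r*(z-o[2])/r[2]
def w2px(n,P):
    p,R,t=cam(n); c=R@np.array(P,float)+t; return np.array([p["fx"]*c[0]/c[2]+p["cx"],p["fy"]*c[1]/c[2]+p["cy"]])
def cloud(n,d):
    p,R,t=cam(n); v,u=np.mgrid[:480,:640]; c=np.stack([(u-p["cx"])/p["fx"]*d,(v-p["cy"])/p["fy"]*d,d],-1); return (c-t)@R
def snap(n,tag):
    im,d=eyes.snapshot(n); cv2.imwrite(f"pics/{tag}.png",im[:,:,::-1]); np.save(f"pics/{tag}.npy",d); return im,d
E
python3 - <<'E'
from h import *
for n in("side","top"):
    snap(n,n+"0"); p,R,t=cam(n); print(n,p["fx"],(-R.T@t).round(),R[2].round(2))
print(bot.read_state())
E
```

```text
pics
side 561.921784350437 [ 282. -933.  537.] [ 0.22  0.89 -0.41]
top 545.6574992856436 [ 406.   50. 1191.] [ 0.1   0.01 -1.  ]
{'time': 0.1, 'qpos': array([ 6.38858538e+01,  2.42814180e+01,  9.34265635e+01,  5.83581215e-04,
        6.23739524e+01, -1.08787644e+00]), 'joint_vel': array([-0.10823169, -0.17795986, -0.07932453, -0.01173497, -0.1081711 ,
        0.11742839]), 'effort': array([ 6.04991474e-04, -5.45619857e+01, -2.74323177e+01,  6.46287971e-02,
        1.88307697e-02, -4.02852237e-06]), 'tcp_pos': array([264.13798229, 565.87784374, 221.96792727]), 'orientation': array([[ 4.23037584e-01,  9.06111912e-01, -6.37539797e-04],
       [ 9.06111008e-01, -4.23038062e-01, -1.28006571e-03],
       [-1.42958639e-03, -3.61659223e-05, -9.99998977e-01]]), 'contact_force': array([-0.15192828, -0.41394592,  0.00606975]), 'torque': array([-0.00625172, -0.01138618, -0.01747448]), 'opening': 87.55902728962555}
```

View pics/side0.png

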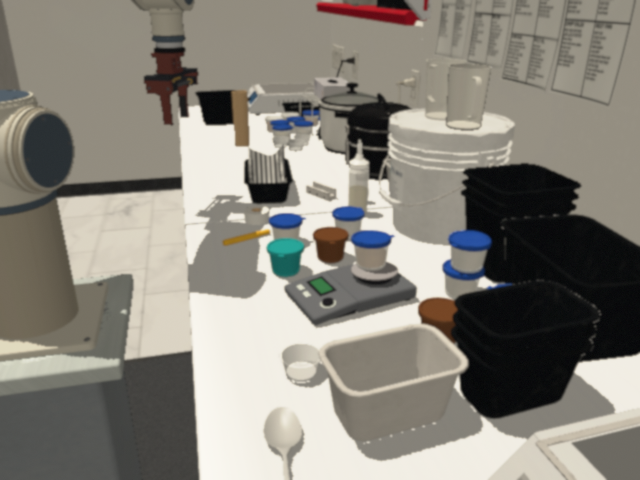

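View pics/top0.png

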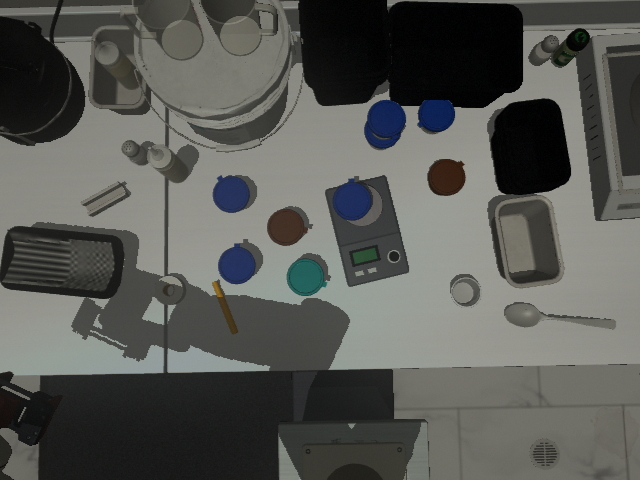

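The side view shows the blue-lidded cup on the scale at (371,245) with the plate tilted. In the top view the scale is at (367,230), the cup on it at (353,200) and the hold key at (394,256). Similar objects in the top view are blue cups at (232,193), (238,264), (385,120) and (436,115), brown at (286,226) and (447,177), and turquoise at (306,277). I choose (353,200), the only one on the scale plate.

```bash
python3 - <<'E'
from h import *
im=cv2.imread("pics/top0.png"); c=cv2.resize(im[165:295,315:425],None,fx=5,fy=4.6,interpolation=cv2.INTER_CUBIC); c=cv2.resize(im[165:285,315:425],None,fx=5,fy=5,interpolation=cv2.INTER_CUBIC); cv2.imwrite("pics/c0.png",c)
im=cv2.imread("pics/side0.png"); c=cv2.resize(im[220:330,280:420],None,fx=5,fy=5,interpolation=cv2.INTER_CUBIC); cv2.imwrite("pics/c1.png",c)
E
```

```text
(no output)
```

View pics/c0.png

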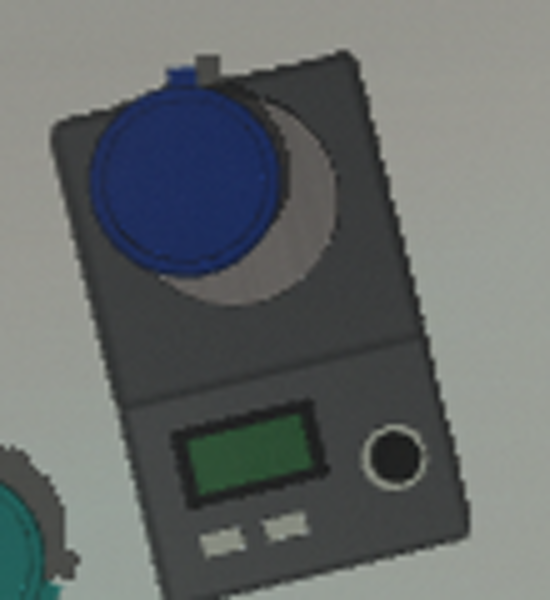

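View pics/c1.png

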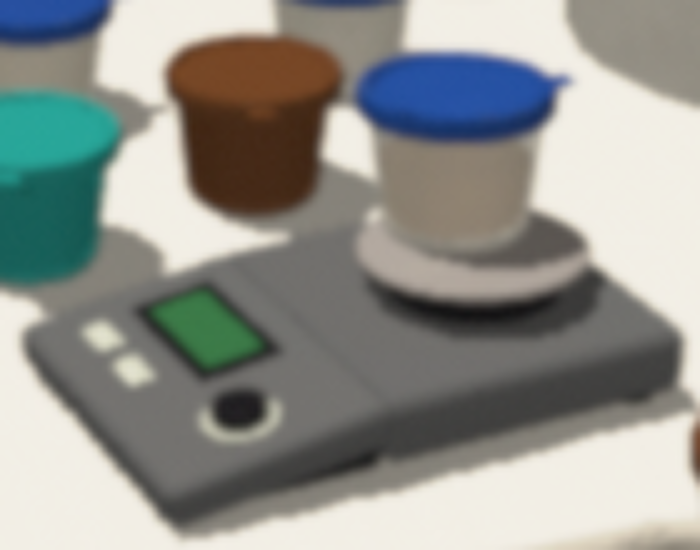

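```bash
cat >> h.py <<'E'
def fitplane(P,thr=2):
    P=P[np.isfinite(P).all(1)]
    m=np.ones(len(P),bool)
    for _ in range(6):
        A=np.c_[P[m,:2],np.ones(m.sum())]; k=np.linalg.lstsq(A,P[m,2],rcond=None)[0]
        r=P[:,2]-np.c_[P[:,:2],np.ones(len(P))]@k; m=abs(r)<max(thr,0)
    n=np.array([-k[0],-k[1],1]); return n/np.linalg.norm(n),k,r[m].std(),m.sum()
def lid(im,d,box,n="top",zc=None):
    u0,v0,u1,v1=box
    hsv=cv2.cvtColor(im,cv2.COLOR_RGB2HSV)
    m=cv2.inRange(hsv,(105,120,40),(130,255,255)); k=np.zeros_like(m); k[v0:v1,u0:u1]=m[v0:v1,u0:u1]
    k=cv2.morphologyEx(k,cv2.MORPH_OPEN,cv2.getStructuringElement(cv2.MORPH_ELLIPSE,(15,15)))
    cs=max(cv2.findContours(k,0,1)[0],key=cv2.contourArea)
    el=cv2.fitEllipse(cs); er=cv2.erode(k,np.ones((7,7)))
    P=cloud(n,d)[(er>0)&(d>0)]
    return el,P,fitplane(P)
E
python3 - <<'E'
from h import *
im=cv2.imread("pics/top0.png")[:,:,::-1].copy(); d=np.load("pics/top0.npy")
el,P,pl=lid(im,d,(325,165,385,230)); print(el,len(P),P.mean(0),pl)
u,v=el[0]; print("lid c",px2z("top",u,v,P[:,2].mean()))
for nm,(a,b),z in [("BR",(384,175.4),32),("BL",(326,190.6),32),("mL",(339.6,246.6),32),("mR",(399.8,232.6),32),("key",(315+394/5,165+457/5),33)]:
    print(nm,px2z("top",a,b,z).round(1))
C=cloud("top",d)
for (a,b) in [(378,205),(374,218),(330,200),(350,235),(394,256),(380,185),(365,240)]:
    print(a,b,C[b-1:b+2,a-1:a+2].reshape(-1,3).mean(0).round(1))
# plate pixels
g=im[:,:,:].astype(int)
E
```

```text
((351.80230712890625, 200.5373992919922), (35.90059280395508, 37.03233337402344), 127.39962005615234) 668 [609.68533812  -6.36758155 104.76162233] (array([-0.01583503,  0.06300164,  0.99788779]), array([ 1.58685492e-02, -6.31349962e-02,  9.45803582e+01]), np.float64(1.0519066440289544), np.int64(463))
lid c [609.69337394  -6.22003629 104.76162233]
BR [676.8 -80.8  32. ]
BL [646.3  45.1  32. ]
mL [524.3  18.6  32. ]
mR [ 551.7 -110.7   32. ]
key [500.9 -96.1  33. ]
378 205 [609.1 -64.1  50.8]
374 218 [581.5 -54.9  50.5]
330 200 [625.4  36.9  32.5]
350 235 [548.7  -4.2  32.7]
394 256 [501.7 -96.6  32.9]
380 185 [655.6 -71.4  33.8]
365 240 [537.3 -35.9  32.5]
```

```bash
cat >> h.py <<'E'
from scipy.optimize import least_squares
def plate(im,tilt=(0,0),c0=(605,-31),n="top",lo=None):
    # radial search of outer plate edge; height of edge point = 48+tilt.(p-c)
    g=cv2.GaussianBlur(cv2.cvtColor(im,cv2.COLOR_RGB2GRAY),(3,3),0).astype(np.float32); pts=[]
    sat=cv2.cvtColor(im,cv2.COLOR_RGB2HSV)[:,:,1]
    for a in np.radians(np.arange(0,360,4)):
        e=np.array([np.cos(a),np.sin(a)]); rs=np.arange(34,58,.5); vals=[];cols=[]
        for r in rs:
            p=np.array(c0)+e*r; u,v=w2px(n,[*p,48+r*(e@np.array(tilt))]); 
            vals.append(cv2.getRectSubPix(g,(1,1),(float(u),float(v)))[0,0]); cols.append(sat[int(round(v)),int(round(u))])
        dv=np.diff(vals); i=dv.argmin()
        if dv[i]<-5 and vals[max(i-5,0)]>78 and max(cols[max(i-8,0):i+4])<110: pts.append((*(np.array(c0)+e*(rs[i]+.25)),np.degrees(a)))
    return np.array(pts)
def circ(pts,R=45):
    f=lambda q: np.hypot(pts[:,0]-q[0],pts[:,1]-q[1])-R
    s=least_squares(f,[605,-31],loss="soft_l1",f_scale=.7); return s.x,np.abs(s.fun).mean()
E
python3 - <<'E'
from h import *
im=cv2.imread("pics/top0.png")[:,:,::-1].copy()
for t in((0,0),(0.016,-0.063)):
    c=(605,-31)
    for _ in range(3):
        p=plate(im,t,c); c,r=circ(p)
    print(t,c,r,len(p)); 
print(p.round(1))
print(im[205,378],im[230,360],im[235,350])
E
```

```text
Traceback (most recent call last):
  File "h.py", line 41, in plate
    p=np.array(c0)+e*r; u,v=w2px(n,[*p,48+r*(e@np.array(tilt))]);
                            ~~~~^^^^^^^^^^^^^^^^^^^^^^^^^^^^^^^^
  File "h.py", line 12, in w2px
    p,R,t=cam(n); c=R@np.array(P,float)+t; return np.array([p["fx"]*c[0]/c[2]+p["cx"],p["fy"]*c[1]/c[2]+p["cy"]])
          ~~~^^^
  File "h.py", line 4, in cam
    p=eyes.camera_params(n); R=cv2.Rodrigues(np.array(p["rvec"],float))[0]
ValueError: time passes only in moves, steps and waits
```

```bash
sed -i 's/^def cam(n):/import functools\n@functools.lru_cache(None)\ndef cam(n):/' h.py
python3 - <<'E'
from h import *
im=cv2.imread("pics/top0.png")[:,:,::-1].copy()
for t in((0,0),(0.016,-0.063)):
    c=(605,-31)
    for _ in range(3):
        p=plate(im,t,c); c,r=circ(p)
    print(t,c,r,len(p)); 
print(p.round(1))
print(im[205,378],im[230,360],im[235,350])
E
```

```text
Traceback (most recent call last):
  File "h.py", line 50, in circ
    s=least_squares(f,[605,-31],loss="soft_l1",f_scale=.7); return s.x,np.abs(s.fun).mean()
  File "h.py", line 49, in <lambda>
    f=lambda q: np.hypot(pts[:,0]-q[0],pts[:,1]-q[1])-R
                         ~~~^^^^^
IndexError: too many indices for array: array is 1-dimensional, but 2 were indexed
```

```bash

python3 - <<'E'
from h import *
im=cv2.imread("pics/top0.png")[:,:,::-1].copy()
print(im[205,360:390].mean(1).astype(int),im[205,374:384]); hs=cv2.cvtColor(im,cv2.COLOR_RGB2HSV); print(hs[205,374:390])
print(im[215:232,363].mean(1).astype(int))
E
sed -i 's/>78 and max(cols\[max(i-8,0):i+4\])<110/>78 and max(cols[max(i-6,0):i+4])<110/' h.py
```

```text
[55 54 56 54 55 54 54 47 52 54 38 48 85 92 91 91 89 90 91 93 91 90 63 58
 60 60 60 59 60 59] [[95 91 89]
 [94 91 90]
 [92 89 86]
 [93 91 88]
 [94 92 88]
 [97 94 90]
 [94 92 89]
 [93 90 88]
 [65 63 62]
 [58 59 58]]
[[10 16 95]
 [ 8 11 94]
 [15 17 92]
 [18 14 93]
 [20 16 94]
 [17 18 97]
 [18 14 94]
 [12 14 93]
 [10 12 65]
 [60  4 59]
 [75  8 61]
 [90  8 61]
 [90  8 61]
 [90  9 60]
 [90  8 61]
 [90  9 60]]
[45 58 90 93 93 94 92 93 94 95 91 62 61 62 63 60 61]
```

```bash

sed -i 's/cv2.getRectSubPix(g,(1,1),(float(u),float(v)))\[0,0\]/cv2.remap(g,np.float32([[u]]),np.float32([[v]]),1)[0,0]/; s/vals\[max(i-5,0)\]>78/max(vals[max(i-8,0):i+1])>78/; s/dv\[i\]<-5/dv[i]<-3/' h.py
python3 - <<'E'
from h import *
im=cv2.imread("pics/top0.png")[:,:,::-1].copy()
for t in((0,0),(0.016,-0.063)):
    c=(605,-31)
    for _ in range(3):
        p=plate(im,t,c); c,r=circ(p)
    print(t,c,r,len(p)); 
print(p.round(1))
E
```

```text
(0, 0) [611.67553631 -27.31124867] 0.42401429706744426 47
(0.016, -0.063) [611.57627413 -27.21061893] 0.5617132237007997 47
[[574.3  -4.  148. ]
 [572.8  -6.7 152. ]
 [571.5  -9.4 156. ]
 [570.3 -12.2 160. ]
 [569.8 -15.3 164. ]
 [568.6 -18.1 168. ]
 [567.6 -21.1 172. ]
 [566.8 -24.1 176. ]
 [567.2 -27.2 180. ]
 [566.8 -30.3 184. ]
 [567.1 -33.4 188. ]
 [568.1 -36.4 192. ]
 [567.9 -39.7 196. ]
 [569.4 -42.5 200. ]
 [570.1 -45.6 204. ]
 [571.5 -48.5 208. ]
 [573.  -51.2 212. ]
 [575.2 -53.5 216. ]
 [576.8 -56.3 220. ]
 [578.9 -58.6 224. ]
 [581.1 -60.8 228. ]
 [583.9 -62.5 232. ]
 [586.4 -64.3 236. ]
 [589.  -66.  240. ]
 [591.4 -68.3 244. ]
 [594.5 -69.2 248. ]
 [597.4 -70.2 252. ]
 [600.5 -71.1 256. ]
 [603.6 -71.3 260. ]
 [606.7 -72.2 264. ]
 [609.9 -70.9 268. ]
 [612.9 -70.9 272. ]
 [616.1 -72.2 276. ]
 [619.3 -71.8 280. ]
 [622.5 -71.6 284. ]
 [625.4 -70.2 288. ]
 [628.4 -69.2 292. ]
 [631.  -67.4 296. ]
 [633.5 -65.5 300. ]
 [635.9 -63.5 304. ]
 [638.7 -62.1 308. ]
 [641.  -60.1 312. ]
 [643.6 -58.3 316. ]
 [645.3 -55.7 320. ]
 [647.6 -53.5 324. ]
 [648.9 -50.7 328. ]
 [650.5 -48.  332. ]]
```

Call:
play_rows([
  {"claw":0,"slide":[-4,7,0],"turn":0.15},
  {"claw":0,"slide":[-8,13,0],"turn":0.3},
  {"claw":0,"slide":[-11,18,0],"turn":0.45},
  {"claw":0,"slide":[-14,23,0],"turn":0.6},
  {"claw":0,"slide":[-17,28,0],"turn":0.75},
  {"claw":0,"slide":[-20,33,0],"turn":0.9},
  {"claw":0,"slide":[-23,38,0],"turn":1.05},
  {"claw":0,"slide":[-26,43,0],"turn":1.134},
  {"claw":0,"slide":[-29,48,0],"turn":1.134},
  {"claw":0,"slide":[-31.5,52.9,0],"turn":1.134},
  {"claw":0,"slide":[-31.5,52.9,0],"turn":1.134},
  {"claw":0,"slide":[-31.5,52.9,0],"turn":1.134},
])

```text
time: 1.6
tcp_pos: [609.6, 57.3, 222.0]
orientation: [[1.0, -0.001, -0.002], [-0.001, -1.0, 0.0], [-0.002, -0.0, -1.0]]
contact_force: [-0.0, 0.5, -0.1]
opening: 0.6
```

```bash
python3 - <<'E'
from h import *
s=bot.read_state(); print(s["time"],s["tcp_pos"].round(2),s["orientation"].round(4),s["contact_force"].round(2),s["opening"])
E
```

```text
1.6 [609.62  57.35 222.04] [[ 1.0e+00 -6.0e-04 -1.6e-03]
 [-6.0e-04 -1.0e+00  3.0e-04]
 [-1.6e-03 -3.0e-04 -1.0e+00]] [-0.03  0.54 -0.13] 0.6070152535785265
```

Call:
play_rows([
  {"claw":0,"slide":[0,0,4]},
  {"claw":0,"slide":[0,0,8]},
  {"claw":0,"slide":[0,0,12]},
  {"claw":0,"slide":[0,0,13]},
  {"claw":0,"slide":[0,0,13]},
  {"claw":0,"slide":[0,0,13]},
])

```text
schema error: expected keys claw, slide, turn
```

```bash
python3 - <<'E'
from h import *
s=bot.read_state(); print(s["time"],s["tcp_pos"].round(2),s["contact_force"].round(2))
im,_=snap("top","t1"); i2,_=snap("side","s1")
a=cv2.resize(im[150:280,290:430],(700,650)) ; b=cv2.resize(i2[200:330,290:430],None,fx=5,fy=5,interpolation=2)
cv2.imwrite("pics/c2.png",cv2.resize(np.hstack([cv2.resize(im[150:280,290:430],None,fx=2.85,fy=3,interpolation=2),cv2.resize(i2[180:310,290:430],None,fx=2.85,fy=3,interpolation=2)]),(798,390))[:,:,::-1])
E
```

```text
1.6 [609.62  57.35 222.04] [-0.03  0.54 -0.13]
```

View pics/c2.png

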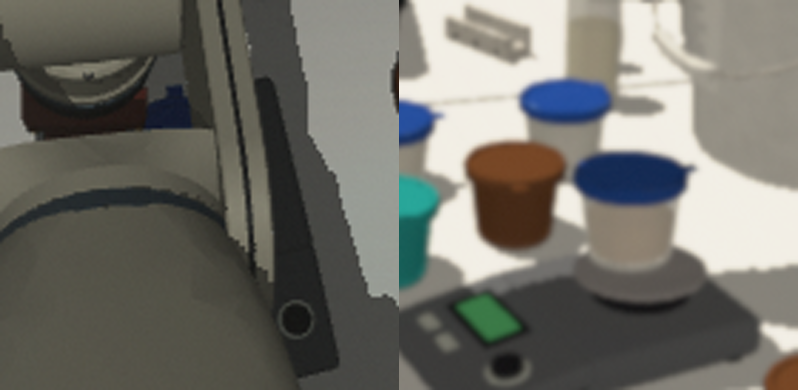

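Call:
play_rows([
  {"claw":0,"slide":[0,0,4],"turn":0},
  {"claw":0,"slide":[0,0,8],"turn":0},
  {"claw":0,"slide":[0,0,12],"turn":0},
  {"claw":0,"slide":[0,0,13],"turn":0},
  {"claw":0,"slide":[0,0,13],"turn":0},
  {"claw":0,"slide":[0,0,13],"turn":0},
])

```text
time: 2.45
tcp_pos: [611.5, 57.6, 94.4]
orientation: [[1.0, 0.001, 0.003], [0.001, -1.0, 0.0], [0.003, -0.0, -1.0]]
contact_force: [-1.2, 0.6, 0.1]
opening: 0.5
```

```bash
cat >> h.py <<'E'
def sidelid(im,d,box=(340,190,420,275)):
    return lid(im,d,box,"side")
def st():
    s=bot.read_state(); print("t",s["time"],"tcp",s["tcp_pos"].round(2),"F",s["contact_force"].round(2))
E
python3 - <<'E'
from h import *
st()
i0=cv2.imread("pics/side0.png")[:,:,::-1].copy(); d0=np.load("pics/side0.npy")
i2,d2=snap("side","s2")
for i,d in((i0,d0),(i2,d2)):
    el,P,pl=sidelid(i,d); print(el,len(P),P.mean(0).round(2),pl)
    print(px2z("side",*el[0],104.8))
cv2.imwrite("pics/c3.png",cv2.resize(i2[180:310,290:430],None,fx=4,fy=4,interpolation=2)[:,:,::-1])
E
```

```text
t 2.45 tcp [611.54  57.56  94.43] F [-1.19  0.61  0.07]
((370.7848205566406, 238.93560791015625), (16.223031997680664, 33.686004638671875), 91.39261627197266) 201 [605.69 -13.18 105.58] (array([0.00330396, 0.08942837, 0.99598778]), array([-3.31726468e-03, -8.97886174e-02,  1.06396891e+02]), np.float64(0.7667109647717112), np.int64(198))
[606.1578772  -11.73900552 104.8       ]
((369.48883056640625, 239.07943725585938), (16.05196189880371, 30.5852108001709), 92.80386352539062) 171 [602.9  -13.76 105.67] (array([0.00715911, 0.09230813, 0.99570475]), array([-7.18999502e-03, -9.27063313e-02,  1.08742074e+02]), np.float64(0.7908680626310038), np.int64(170))
[603.55445321 -11.82141673 104.8       ]
```

View pics/c3.png

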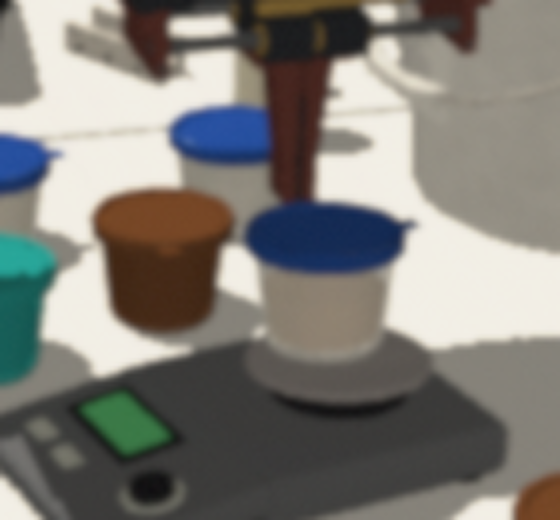

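Call:
play_rows([
  {"claw":0,"slide":[0,0.4,0.0],"turn":0},
  {"claw":0,"slide":[0,0.8,0],"turn":0},
  {"claw":0,"slide":[0,1.1,0],"turn":0},
  {"claw":0,"slide":[0,1.4,0],"turn":0},
  {"claw":0,"slide":[0,1.4,0],"turn":0},
])

```text
time: 3.12
tcp_pos: [610.4, 42.8, 92.6]
orientation: [[1.0, -0.0, -0.0], [-0.0, -1.0, -0.0], [-0.0, 0.0, -1.0]]
contact_force: [0.4, -0.5, -0.4]
opening: 0.3
```

```bash
python3 - <<'E'
from h import *
st()
i2,d2=snap("side","s3"); el,P,pl=sidelid(i2,d2); print(el,P.mean(0).round(2),pl)
E
```

```text
t 3.125 tcp [610.42  42.81  92.62] F [ 0.43 -0.5  -0.44]
((369.4862060546875, 239.03932189941406), (16.157323837280273, 30.482616424560547), 92.8094253540039) [603.03 -13.39 105.65] (array([0.00712326, 0.08623966, 0.99624896]), array([-7.15007956e-03, -8.65643655e-02,  1.08797975e+02]), np.float64(0.7668861407572696), np.int64(172))
```

Call:
play_rows([
  {"claw":0,"slide":[0,0.15,0.0],"turn":0},
  {"claw":0,"slide":[0,0.3,0.05],"turn":0},
  {"claw":0,"slide":[0,0.45,0.1],"turn":0},
  {"claw":0,"slide":[0,0.6,0.15],"turn":0},
  {"claw":0,"slide":[0,0.7,0.2],"turn":0},
])

```text
time: 3.8
tcp_pos: [610.6, 36.2, 90.8]
orientation: [[1.0, -0.0, 0.0], [-0.0, -1.0, 0.0], [0.0, -0.0, -1.0]]
contact_force: [0.8, 2.8, 1.5]
opening: 0.6
```

```bash
python3 - <<'E'
from h import *
st()
i2,d2=snap("side","s4"); el,P,pl=sidelid(i2,d2); print(el,P.mean(0).round(2),pl);st()
E
```

```text
t 3.8 tcp [610.58  36.18  90.77] F [0.79 2.82 1.46]
((371.26373291015625, 239.27850341796875), (18.058412551879883, 36.40256881713867), 94.02948760986328) [605.1  -17.67 106.68] (array([0.0149842 , 0.01338125, 0.99979819]), array([-1.49872266e-02, -1.33839537e-02,  1.15517188e+02]), np.float64(0.8528023802743053), np.int64(258))
t 3.85 tcp [610.5   36.07  90.7 ] F [0.1  1.65 1.32]
```

```bash
python3 - <<'E'
import cv2
cv2.imwrite("pics/c4.png",cv2.resize(cv2.imread("pics/s4.png")[180:310,290:430],None,fx=5,fy=4.6,interpolation=2))
E
```

```text
(no output)
```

View pics/c4.png

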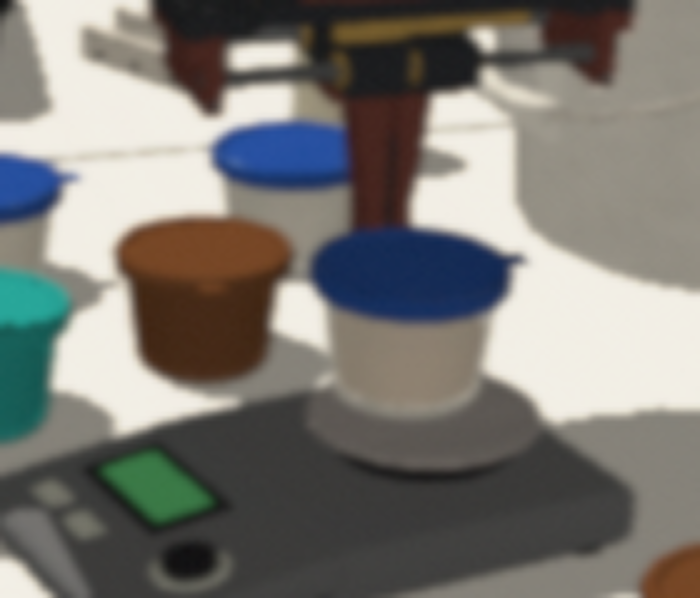

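Call:
play_rows([
  {"claw":0,"slide":[0,0.12,0.02],"turn":0},
  {"claw":0,"slide":[0,0.24,0.04],"turn":0},
  {"claw":0,"slide":[0,0.36,0.06],"turn":0},
  {"claw":0,"slide":[0,0.48,0.08],"turn":0},
  {"claw":0,"slide":[0,0.6,0.1],"turn":0},
])

```text
time: 4.47
tcp_pos: [610.4, 30.0, 89.6]
orientation: [[1.0, -0.0, -0.0], [-0.0, -1.0, -0.0], [-0.0, 0.0, -1.0]]
contact_force: [0.6, 1.6, 1.5]
opening: 0.4
```

```bash
python3 - <<'E'
from h import *
st()
i2,d2=snap("side","s5"); el,P,pl=sidelid(i2,d2); print(el,P.mean(0).round(2),pl);st()
import cv2
cv2.imwrite("pics/c5.png",cv2.resize(cv2.imread("pics/s5.png")[180:310,290:430],None,fx=5,fy=4.6,interpolation=2))
E
```

```text
t 4.475 tcp [610.42  30.    89.63] F [0.56 1.61 1.51]
((372.32403564453125, 240.51129150390625), (19.16405487060547, 36.59467315673828), 95.44009399414062) [605.26 -23.53 106.74] (array([ 0.0111875 , -0.01499703,  0.99982495]), array([-1.11894613e-02,  1.49996532e-02,  1.13802395e+02]), np.float64(0.7896597966530818), np.int64(274))
t 4.525 tcp [610.45  29.86  89.63] F [0.48 1.63 0.91]
```

View pics/c5.png

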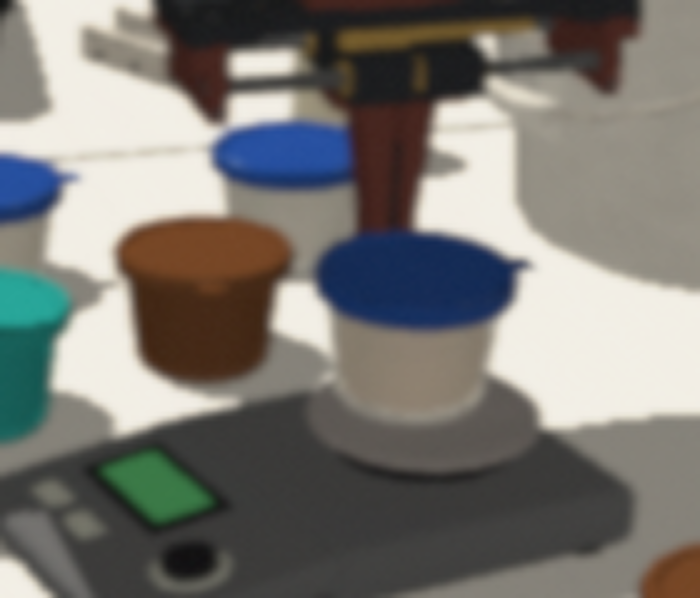

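Call:
play_rows([
  {"claw":0,"slide":[0,0.12,0.02],"turn":0},
  {"claw":0,"slide":[0,0.24,0.04],"turn":0},
  {"claw":0,"slide":[0,0.36,0.06],"turn":0},
  {"claw":0,"slide":[0,0.48,0.08],"turn":0},
  {"claw":0,"slide":[0,0.6,0.1],"turn":0},
  {"claw":0,"slide":[0,0.72,0.12],"turn":0},
  {"claw":0,"slide":[0,0.8,0.13],"turn":0},
])

```text
time: 5.4
tcp_pos: [610.5, 22.0, 88.4]
orientation: [[1.0, -0.0, 0.0], [-0.0, -1.0, 0.0], [0.0, -0.0, -1.0]]
contact_force: [0.3, 2.2, 1.5]
opening: 0.6
```

```bash
python3 - <<'E'
from h import *
st()
i2,d2=snap("side","s6"); el,P,pl=sidelid(i2,d2); print(el,P.mean(0).round(2),pl);st()
E
```

```text
t 5.4 tcp [610.45  22.02  88.37] F [0.34 2.25 1.47]
((373.69671630859375, 242.15411376953125), (20.33357810974121, 37.224159240722656), 95.46990966796875) [605.44 -31.05 106.58] (array([ 0.00312944, -0.05732876,  0.99835045]), array([-3.13461399e-03,  5.74234841e-02,  1.10170691e+02]), np.float64(0.8517858814238604), np.int64(308))
t 5.45 tcp [610.46  21.99  88.38] F [-0.55  1.79  0.95]
```

Call:
play_rows([
  {"claw":0,"slide":[0,-0.5,0],"turn":0},
  {"claw":0,"slide":[0,-4,-1],"turn":0},
  {"claw":0,"slide":[-1,-9,-5],"turn":0},
  {"claw":0,"slide":[-4,-14,-10],"turn":0},
  {"claw":0,"slide":[-7,-19,-10],"turn":0},
  {"claw":0,"slide":[-10,-24,-10],"turn":0},
  {"claw":0,"slide":[-10,-28,-10],"turn":0},
  {"claw":0,"slide":[-10,-28,-10],"turn":0},
])

```text
time: 6.45
tcp_pos: [509.8, 304.8, 188.5]
orientation: [[1.0, 0.004, 0.001], [0.004, -1.0, 0.0], [0.001, -0.0, -1.0]]
contact_force: [0.2, -0.6, -0.5]
opening: 0.6
```

```bash
cat > m.py <<'E'
from h import *
import sys
tag=sys.argv[1]
st()
im,d=snap("top","t"+tag); i2,d2=snap("side","s"+tag)
el,P,pl=lid(im,d,(325,165,395,235)); lc=px2z("top",*el[0],106.5); print("top lid",el,lc.round(2),"n",pl[0].round(4))
el,P,p2=sidelid(i2,d2); print("side",el,P.mean(0).round(2),p2[0].round(4))
c=(611.6,-27.3)
for _ in range(3):
    p=plate(im,(0,0),c); c,r=circ(p)
print("plate",c,r,len(p),p[:,2])
for n in (pl[0],p2[0]): print("base",(lc-57*n)[:2].round(2),"off",((lc-57*n)[:2]-c).round(2))
cv2.imwrite("pics/m%s.png"%tag,np.hstack([cv2.resize(im[160:290,310:430],(399,432),interpolation=2),cv2.resize(i2[200:330,290:410],(399,432),interpolation=2)])[:,:,::-1])
E
python3 m.py a
```

```text
t 6.45 tcp [509.79 304.83 188.49] F [ 0.16 -0.61 -0.51]
top lid ((357.8365783691406, 200.70811462402344), (36.69728469848633, 37.05433654785156), 85.0265884399414) [608.76 -18.26 106.5 ] n [0.0088 0.0316 0.9995]
side ((372.2502746582031, 241.17193603515625), (17.382078170776367, 35.871341705322266), 91.71565246582031) [604.57 -24.92 106.39] [0.0049 0.0514 0.9987]
plate [611.96965966 -28.01538786] 0.5600454641500535 43 [124. 128. 132. 136. 140. 144. 148. 152. 156. 160. 164. 168. 172. 176.
 180. 184. 188. 192. 196. 200. 204. 208. 212. 216. 220. 224. 228. 232.
 236. 240. 244. 248. 252. 256. 260. 264. 268. 272. 276. 280. 284. 288.
 292.]
base [608.26 -20.06] off [-3.71  7.96]
base [608.48 -21.19] off [-3.49  6.83]
```

View pics/ma.png

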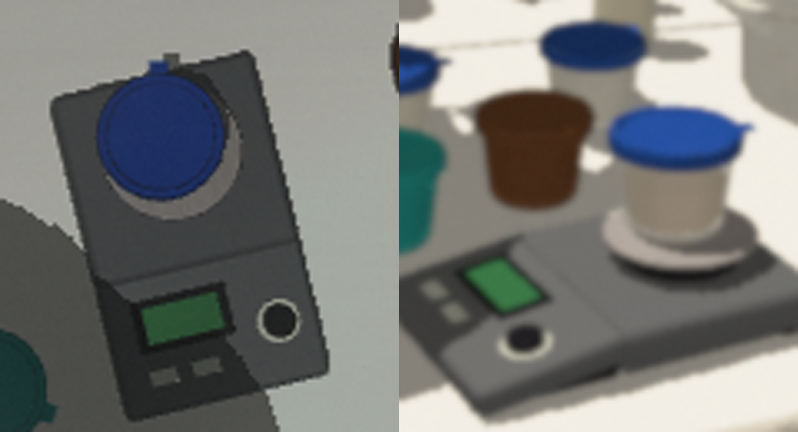

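Call:
play_rows([
  {"claw":0,"slide":[2,5,0],"turn":-0.15},
  {"claw":0,"slide":[4,10,0],"turn":-0.3},
  {"claw":0,"slide":[6,15,0],"turn":-0.43},
  {"claw":0,"slide":[7,20,0],"turn":-0.43},
  {"claw":0,"slide":[7.5,24,1],"turn":-0.43},
  {"claw":0,"slide":[7.5,26.5,4],"turn":-0.43},
  {"claw":0,"slide":[7.5,26.5,8],"turn":-0.43},
  {"claw":0,"slide":[7.5,26.5,9.5],"turn":-0.43},
  {"claw":0,"slide":[7.5,26.5,9.5],"turn":-0.43},
  {"claw":0,"slide":[7.5,26.5,9.5],"turn":-0.43},
])

```text
time: 7.8
tcp_pos: [586.3, 37.2, 94.6]
orientation: [[0.909, 0.417, 0.002], [0.417, -0.909, 0.0], [0.002, 0.001, -1.0]]
contact_force: [-0.4, 0.7, 0.1]
opening: 0.8
```

```bash
python3 - <<'E'
from h import *
st(); s=bot.read_state(); O=s["orientation"]; print(O.round(3)); 
print("end", O.T@(np.array([593.8,10.7,87])-s["tcp_pos"]))
import numpy as np
# bias of normals on reference cups
im=cv2.imread("pics/top0.png")[:,:,::-1].copy(); d=np.load("pics/top0.npy")
for b in((205,165,260,220),(210,235,262,292)): print(lid(im,d,b)[2][0].round(4))
im=cv2.imread("pics/side0.png")[:,:,::-1].copy(); d=np.load("pics/side0.npy")
for b in((260,205,305,240),(325,200,370,235)): print(lid(im,d,b,"side")[2][0].round(4))
E
```

```text
t 7.8 tcp [586.34  37.16  94.58] F [-0.42  0.72  0.08]
[[ 0.909  0.417  0.002]
 [ 0.417 -0.909  0.   ]
 [ 0.002  0.001 -1.   ]]
end [-4.26460496 27.15623852  7.59817073]
[-0.0055 -0.0174  0.9998]
[-0.0167  0.0086  0.9998]Traceback (most recent call last):
  File "<stdin>", line 9, in <module>
  File "h.py", line 31, in lid
    cs=max(cv2.findContours(k,0,1)[0],key=cv2.contourArea)
ValueError: max() iterable argument is empty
```

Call:
play_rows([
  {"claw":0,"slide":[-0.2,0.4,0],"turn":0},
  {"claw":0,"slide":[-0.3,0.8,0],"turn":0},
  {"claw":0,"slide":[-0.3,1.05,0],"turn":0},
  {"claw":0,"slide":[-0.3,1.2,0.0],"turn":0},
  {"claw":0,"slide":[-0.3,1.35,0.04],"turn":0},
  {"claw":0,"slide":[-0.3,1.5,0.1],"turn":0},
  {"claw":0,"slide":[-0.3,1.65,0.15],"turn":0},
  {"claw":0,"slide":[-0.3,1.8,0.18],"turn":0},
  {"claw":0,"slide":[-0.3,1.95,0.2],"turn":0},
  {"claw":0,"slide":[-0.3,2.1,0.22],"turn":0},
  {"claw":0,"slide":[-0.3,2.2,0.24],"turn":0},
])

```text
time: 9.18
tcp_pos: [592.0, 15.8, 91.0]
orientation: [[0.909, 0.417, 0.0], [0.417, -0.909, 0.0], [0.0, 0.0, -1.0]]
contact_force: [-0.0, 1.3, 0.5]
opening: 0.3
```

```bash
python3 - <<'E'
from h import *
st()
i2,d2=snap("side","s7"); el,P,pl=sidelid(i2,d2); print(el,P.mean(0).round(2),pl);st()
E
```

```text
t 9.175 tcp [591.95  15.79  91.01] F [-0.04  1.29  0.49]
((375.8158874511719, 242.7469482421875), (19.96495246887207, 37.58127212524414), 97.83287048339844) [608.44 -33.49 106.54] (array([ 0.04081463, -0.06416536,  0.99710429]), array([-4.09331627e-02,  6.43517080e-02,  1.33513718e+02]), np.float64(0.9134493042217243), np.int64(302))
t 9.225 tcp [591.99  15.71  90.98] F [-0.72  1.33  0.58]
```

Call:
play_rows([
  {"claw":0,"slide":[0,0.12,0.02],"turn":0},
  {"claw":0,"slide":[0,0.24,0.04],"turn":0},
  {"claw":0,"slide":[0,0.36,0.06],"turn":0},
  {"claw":0,"slide":[0,0.5,0.08],"turn":0},
  {"claw":0,"slide":[0,0.5,0.08],"turn":0},
])

```text
time: 9.85
tcp_pos: [594.0, 11.2, 90.1]
orientation: [[0.909, 0.417, -0.0], [0.417, -0.909, -0.0], [-0.0, 0.0, -1.0]]
contact_force: [-0.2, 0.2, 1.3]
opening: 0.7
```

Call:
play_rows([
  {"claw":0,"slide":[0,-0.5,0],"turn":0},
  {"claw":0,"slide":[0,-4,-1],"turn":0},
  {"claw":0,"slide":[0,-9,-5],"turn":0},
  {"claw":0,"slide":[1,-15,-10],"turn":0},
  {"claw":0,"slide":[2,-20,-10],"turn":0},
  {"claw":0,"slide":[2,-25,-10],"turn":0},
  {"claw":0,"slide":[2,-29,-10],"turn":0},
  {"claw":0,"slide":[2,-29,-10],"turn":0},
])

```text
time: 10.85
tcp_pos: [490.0, 285.4, 190.2]
orientation: [[0.907, 0.42, 0.0], [0.42, -0.907, 0.0], [0.0, -0.0, -1.0]]
contact_force: [-0.6, -0.9, 0.5]
opening: 0.3
```

```bash
python3 m.py b
```

```text
t 10.85 tcp [489.98 285.44 190.22] F [-0.57 -0.9   0.54]
top lid ((361.2401428222656, 198.88011169433594), (36.798885345458984, 36.94834899902344), 74.137451171875) [612.33 -25.2  106.5 ] n [-0.0128  0.0035  0.9999]
side ((375.072021484375, 242.40377807617188), (17.665861129760742, 37.83737564086914), 92.6567611694336) [607.73 -32.18 106.58] [0.009  0.0409 0.9991]
plate [612.12992703 -28.71274696] 0.4841390970383385 45 [ 88.  92.  96. 100. 104. 108. 112. 116. 120. 124. 128. 132. 136. 140.
 144. 148. 152. 156. 160. 164. 168. 172. 176. 180. 184. 188. 192. 196.
 200. 204. 208. 212. 216. 220. 224. 228. 232. 236. 240. 244. 248. 252.
 256. 260. 264.]
base [613.07 -25.4 ] off [0.94 3.32]
base [611.82 -27.53] off [-0.31  1.18]
```

View pics/mb.png

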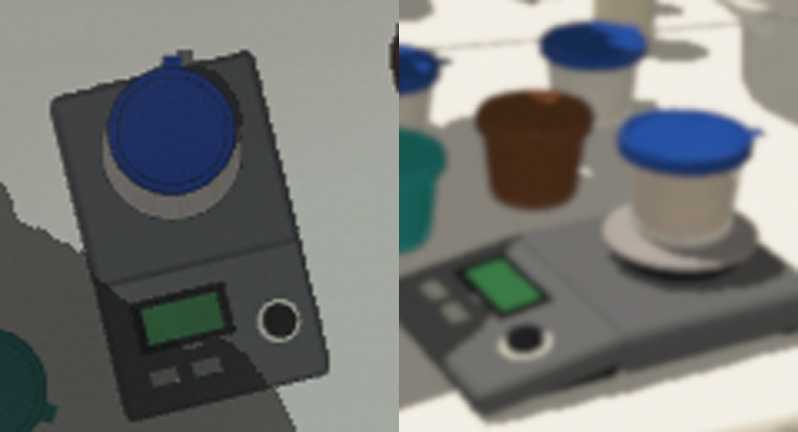

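```bash
sed -i 's/def lid(im,d,box,n="top",zc=None)/def lid(im,d,box,n="top",ks=15)/; s/(15,15)/(ks,ks)/' h.py; python3 - <<'E'
from h import *
for f in("side0","sa","sb"):
    im=cv2.imread(f"pics/{f}.png")[:,:,::-1].copy(); d=np.load(f"pics/{f}.npy")
    for b in((260,205,310,242),(325,200,370,235),(340,225,420,275)):
        try:
            e,P,pl=lid(im,d,b,"side",9); print(f,e[0],len(P),P.mean(0).round(1),pl[0].round(4))
        except Exception as x: print(f,b,x)
for f in("top0","ta","tb"):
    im=cv2.imread(f"pics/{f}.png")[:,:,::-1].copy(); d=np.load(f"pics/{f}.npy")
    for b in((205,165,260,220),(210,235,262,292),(325,165,395,235)):
      try:
        e,P,pl=lid(im,d,b); print(f,e[0],P.mean(0).round(1),pl[0].round(4))
      except Exception as x: print(f,b,x)
E
```

```text
side0 (285.5344543457031, 220.593505859375) 128 [485.4 228.   58.1] [-0.0087  0.0053  0.9999]
side0 (348.37054443359375, 213.31101989746094) 106 [636.5 239.9  58.1] [-0.004   0.0191  0.9998]
side0 (370.50384521484375, 238.95347595214844) 224 [605.1 -13.3 105.6] [0.0048 0.0927 0.9957]
sa (285.1133728027344, 220.81854248046875) 117 [484.1 226.2  58.2] [-9.000e-04  1.680e-02  9.999e-01]
sa (348.30816650390625, 213.597412109375) 93 [635.9 238.2  58.2] [0.0116 0.0039 0.9999]
sa (372.3588562011719, 241.179931640625) 263 [604.6 -25.1 106.4] [0.0065 0.052  0.9986]
sb (285.38818359375, 220.632568359375) 122 [485. 228.  58.] [0.0053 0.019  0.9998]
sb (348.6083068847656, 213.33865356445312) 98 [636.9 238.9  58.1] [0.0061 0.021  0.9998]
sb (375.1828308105469, 242.3748321533203) 281 [608.  -32.1 106.6] [0.0082 0.0414 0.9991]
top0 (231.5093536376953, 192.8208770751953) [640.3 244.3  58.2] [-0.0055 -0.0174  0.9998]
top0 (236.5454559326172, 264.3119201660156) [489.2 234.6  58. ] [-0.0167  0.0086  0.9998]
top0 (351.80230712890625, 200.5373992919922) [609.7  -6.4 104.8] [-0.0158  0.063   0.9979]
ta (205, 165, 260, 220) max() iterable argument is empty
ta (238.70677185058594, 270.9167175292969) [475.3 230.   57.8] [-0.0082 -0.0055  1.    ]
ta (357.8365783691406, 200.70811462402344) [608.9 -18.4 105.7] [0.0088 0.0316 0.9995]
tb (205, 165, 260, 220) max() iterable argument is empty
tb (210, 235, 262, 292) max() iterable argument is empty
tb (361.2401428222656, 198.88011169433594) [612.3 -25.1 106. ] [-0.0128  0.0035  0.9999]
```

Call:
play_rows([
  {"claw":0,"slide":[0,5,0],"turn":0.15},
  {"claw":0,"slide":[0.2,10,0],"turn":0.3},
  {"claw":0,"slide":[0.4,15,0],"turn":0.43},
  {"claw":0,"slide":[0.6,20,0],"turn":0.43},
  {"claw":0,"slide":[0.7,24,1],"turn":0.43},
  {"claw":0,"slide":[0.7,27.5,4],"turn":0.43},
  {"claw":0,"slide":[0.7,27.5,8],"turn":0.43},
  {"claw":0,"slide":[0.7,27.5,9.8],"turn":0.43},
  {"claw":0,"slide":[0.7,27.5,9.8],"turn":0.43},
  {"claw":0,"slide":[0.7,27.5,9.8],"turn":0.43},
])

```text
time: 12.2
tcp_pos: [613.1, 36.4, 93.4]
orientation: [[1.0, 0.0, 0.002], [0.0, -1.0, 0.0], [0.002, -0.0, -1.0]]
contact_force: [0.9, 0.7, -0.0]
opening: 0.6
```

Call:
play_rows([
  {"claw":0,"slide":[0,0.4,0],"turn":0},
  {"claw":0,"slide":[0,0.8,0],"turn":0},
  {"claw":0,"slide":[0,1.1,0],"turn":0},
  {"claw":0,"slide":[0,1.25,0.0],"turn":0},
  {"claw":0,"slide":[0,1.4,0.04],"turn":0},
  {"claw":0,"slide":[0,1.55,0.1],"turn":0},
  {"claw":0,"slide":[0,1.7,0.15],"turn":0},
  {"claw":0,"slide":[0,1.85,0.18],"turn":0},
  {"claw":0,"slide":[0,2.0,0.2],"turn":0},
  {"claw":0,"slide":[0,2.15,0.22],"turn":0},
  {"claw":0,"slide":[0,2.3,0.24],"turn":0},
])

```text
time: 13.58
tcp_pos: [612.3, 13.2, 89.8]
orientation: [[1.0, 0.0, 0.0], [0.0, -1.0, 0.0], [0.0, -0.0, -1.0]]
contact_force: [0.0, 1.1, 0.8]
opening: 0.7
```

```bash
python3 - <<'E'
from h import *
st()
E
```

```text
t 13.575 tcp [612.31  13.2   89.83] F [0.03 1.15 0.75]
```

Call:
play_rows([
  {"claw":0,"slide":[0,0.1,0.02],"turn":0},
  {"claw":0,"slide":[0,0.17,0.03],"turn":0},
  {"claw":0,"slide":[0,0.17,0.03],"turn":0},
])

```text
time: 13.95
tcp_pos: [612.3, 11.4, 89.5]
orientation: [[1.0, -0.0, -0.0], [-0.0, -1.0, -0.0], [-0.0, 0.0, -1.0]]
contact_force: [0.1, 1.5, 0.0]
opening: 0.5
```

Call:
play_rows([
  {"claw":0,"slide":[0,-0.5,0],"turn":0},
  {"claw":0,"slide":[0,-4,-1],"turn":0},
  {"claw":0,"slide":[-1,-9,-5],"turn":0},
  {"claw":0,"slide":[-4,-14,-10],"turn":0},
  {"claw":0,"slide":[-8,-19,-10],"turn":0},
  {"claw":0,"slide":[-12,-24,-10],"turn":0},
  {"claw":0,"slide":[-16,-29,-10],"turn":0},
  {"claw":0,"slide":[-20,-34,-10],"turn":0},
  {"claw":0,"slide":[-20,-34,-10],"turn":0},
])

```text
time: 15.08
tcp_pos: [410.0, 353.6, 189.5]
orientation: [[1.0, 0.004, -0.0], [0.004, -1.0, -0.0], [-0.0, 0.0, -1.0]]
contact_force: [0.3, -0.8, -0.0]
opening: 0.9
```

```bash
python3 m.py c
```

```text
t 15.075 tcp [410.03 353.61 189.52] F [ 0.26 -0.76 -0.02]
top lid ((362.5447998046875, 199.30540466308594), (36.14203643798828, 37.084571838378906), 120.59795379638672) [611.41 -27.8  106.5 ] n [-0.0028 -0.0056  1.    ]
side ((375.2411804199219, 242.91700744628906), (18.282939910888672, 37.805702209472656), 94.1531753540039) [607.37 -34.26 106.55] [0.0159 0.0309 0.9994]
plate [612.03269417 -29.23797155] 0.5267586786270412 48 [ 68.  72.  76.  80.  84.  88.  92.  96. 100. 104. 108. 112. 116. 120.
 124. 128. 132. 136. 140. 144. 148. 152. 156. 160. 164. 168. 172. 176.
 180. 184. 188. 192. 196. 200. 204. 208. 212. 216. 220. 224. 228. 232.
 236. 240. 244. 248. 252. 256.]
base [611.57 -27.48] off [-0.47  1.76]
base [610.5  -29.56] off [-1.53 -0.32]
```

View pics/mc.png

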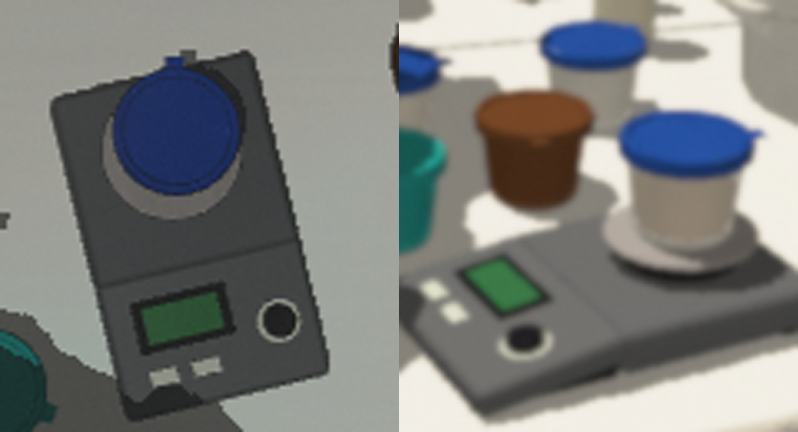

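```bash
cat > pt.py <<'E'
from h import *
import sys
for tag in sys.argv[1:]:
  for n,f in(("top","t"+tag),("side","s"+tag)):
    im=cv2.imread(f"pics/{f}.png")[:,:,::-1].copy(); d=np.load(f"pics/{f}.npy"); C=cloud(n,d)
    hs=cv2.cvtColor(im,cv2.COLOR_RGB2HSV)
    off=(0,0)
    r=np.hypot(C[...,0]-612,C[...,1]+28.7)
    m=(r<42)&(d>0)&(C[...,2]>40)&(C[...,2]<58)&(r>33)
    P=C[m]; 
    a=np.degrees(np.arctan2(P[:,1]+28.7,P[:,0]-612))
    print(f,len(P),"med z",np.median(P[:,2]).round(2),[(k,((a>k)&(a<k+45)).sum(),np.median(P[(a>k)&(a<k+45),2]).round(2)) for k in range(-180,180,45) if ((a>k)&(a<k+45)).sum()>5])
    if len(P)>20: print("  n",fitplane(P,2)[0].round(4))
E
python3 pt.py a b c
```

```text
ta 203 med z 49.64 [(-180, np.int64(59), np.float64(49.63)), (-135, np.int64(61), np.float64(49.81)), (-90, np.int64(38), np.float64(51.11)), (135, np.int64(42), np.float64(48.52))]
  n [-0.0284  0.0071  0.9996]
sa 177 med z 50.12 [(-180, np.int64(34), np.float64(49.74)), (-135, np.int64(34), np.float64(50.61)), (-90, np.int64(33), np.float64(50.69)), (-45, np.int64(30), np.float64(50.04)), (0, np.int64(16), np.float64(49.62)), (135, np.int64(30), np.float64(48.87))]
  n [-0.0047  0.031   0.9995]
tb 201 med z 49.32 [(-180, np.int64(59), np.float64(49.52)), (-135, np.int64(42), np.float64(49.22)), (90, np.int64(39), np.float64(48.72)), (135, np.int64(58), np.float64(49.91))]
  n [0.0118 0.0016 0.9999]
sb 189 med z 49.85 [(-180, np.int64(32), np.float64(50.2)), (-135, np.int64(38), np.float64(50.0)), (-90, np.int64(34), np.float64(49.94)), (-45, np.int64(34), np.float64(49.54)), (0, np.int64(13), np.float64(49.23)), (135, np.int64(34), np.float64(49.84))]
  n [0.0091 0.0123 0.9999]
tc 208 med z 49.65 [(-180, np.int64(58), np.float64(49.41)), (-135, np.int64(26), np.float64(49.88)), (45, np.int64(14), np.float64(50.18)), (90, np.int64(52), np.float64(49.07)), (135, np.int64(58), np.float64(49.91))]
  n [-0.0209  0.0229  0.9995]
sc 181 med z 49.77 [(-180, np.int64(35), np.float64(50.07)), (-135, np.int64(32), np.float64(49.65)), (-90, np.int64(34), np.float64(49.79)), (-45, np.int64(34), np.float64(49.48)), (0, np.int64(9), np.float64(49.52)), (90, np.int64(6), np.float64(49.9)), (135, np.int64(31), np.float64(49.81))]
  n [ 0.0073 -0.0016  1.    ]
```

```bash
python3 - <<'E'
from h import *
st(); print(bot.read_state()["qpos"].round(1))
for tag,n in(("tc","top"),("sc","side")):
    im=cv2.imread(f"pics/{tag}.png")
    c=im[240:272,378:410] if n=="top" else im[286:318,311:343]
    cv2.imwrite(f"pics/k{n}.png",cv2.resize(c,None,fx=12,fy=12,interpolation=cv2.INTER_CUBIC))
a=cv2.imread("pics/ktop.png");b=cv2.imread("pics/kside.png");cv2.imwrite("pics/k.png",np.hstack([a,b]))
E
```

```text
t 15.175 tcp [411.28 352.65 189.48] F [ 0.78 -0.65 -0.07]
[ 39.4  19.8 105.5  -0.   54.7  39.2]
```

View pics/k.png

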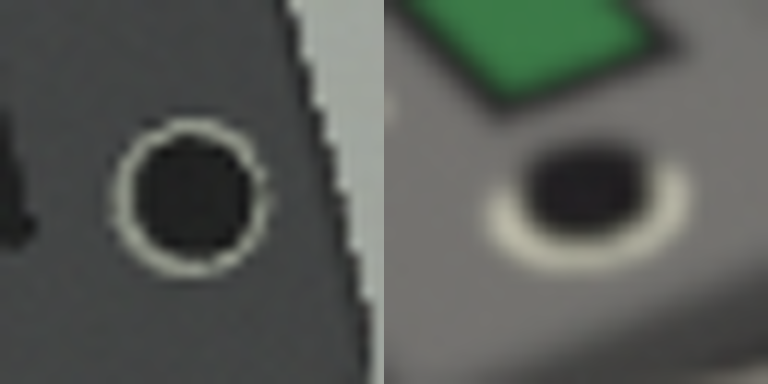

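Call:
play_rows([
  {"claw":0,"slide":[1,4,0],"turn":0.17},
  {"claw":0,"slide":[2,9,0],"turn":0.34},
  {"claw":0,"slide":[3,14,0],"turn":0.51},
  {"claw":0,"slide":[4,19,0],"turn":0.68},
  {"claw":0,"slide":[5,24,0],"turn":0.85},
  {"claw":0,"slide":[6,29,0],"turn":1.02},
  {"claw":0,"slide":[7,34,0],"turn":1.19},
  {"claw":0,"slide":[8,39,0],"turn":1.344},
  {"claw":0,"slide":[9,43,0],"turn":1.344},
  {"claw":0,"slide":[9.1,45,0],"turn":1.344},
  {"claw":0,"slide":[9.1,45,0],"turn":1.344},
  {"claw":0,"slide":[9.1,45,0],"turn":1.344},
])

```text
time: 16.68
tcp_pos: [502.8, -98.9, 189.3]
orientation: [[0.224, -0.975, -0.001], [-0.975, -0.224, 0.0], [-0.0, 0.0, -1.0]]
contact_force: [-0.0, -0.6, -0.5]
opening: 0.8
```

```bash
python3 - <<'E'
from h import *
st()
for z in(30,33,36): print(z,px2z("top",393.5,255.9,z).round(1),px2z("side",327.3,300.5,z).round(1))
s=bot.read_state(); print(s["orientation"].T@(np.array([501.5,-96.3,45])-s["tcp_pos"]))
E
```

```text
t 16.675 tcp [502.84 -98.87 189.33] F [-0.04 -0.58 -0.5 ]
30 [502.2 -95.9  30. ] [501.5 -91.7  30. ]
33 [501.9 -95.5  33. ] [500.2 -96.7  33. ]
36 [501.7 -95.1  36. ] [ 498.9 -101.7   36. ]
[ -2.77565325   0.6652529  144.33512149]
```

Call:
play_rows([
  {"claw":0,"slide":[-0.3,0.1,5],"turn":0},
  {"claw":0,"slide":[-0.3,0.1,10],"turn":0},
  {"claw":0,"slide":[-0.3,0.1,13],"turn":0},
  {"claw":0,"slide":[-0.3,0.1,14.7],"turn":0},
  {"claw":0,"slide":[-0.3,0.1,14.7],"turn":0},
  {"claw":0,"slide":[-0.3,0.1,14.7],"turn":0},
  {"claw":0,"slide":[-0.3,0.1,14.7],"turn":0},
])

```text
time: 17.55
tcp_pos: [502.5, -95.9, 43.7]
orientation: [[0.225, -0.974, 0.002], [-0.974, -0.225, -0.0], [0.001, -0.002, -1.0]]
contact_force: [0.1, 0.3, -0.2]
opening: 1.2
```

```bash
python3 - <<'E'
from h import *
st(); i,d=snap("side","sd"); 
el,P,pl=sidelid(i,d); print(el,P.mean(0).round(2),pl)
cv2.imwrite("pics/cd.png",cv2.resize(i[200:330,290:430],None,fx=5,fy=4.6,interpolation=2)[:,:,::-1])
E
```

```text
t 17.55 tcp [502.53 -95.93  43.69] F [ 0.11  0.27 -0.16]
((380.8522033691406, 243.05111694335938), (17.823442459106445, 24.832366943359375), 99.7455062866211) [617.33 -37.09 106.41] (array([0.02473418, 0.02381283, 0.99941041]), array([-2.47487749e-02, -2.38268799e-02,  1.20805470e+02]), np.float64(0.7930853349443886), np.int64(147))
```

View pics/cd.png

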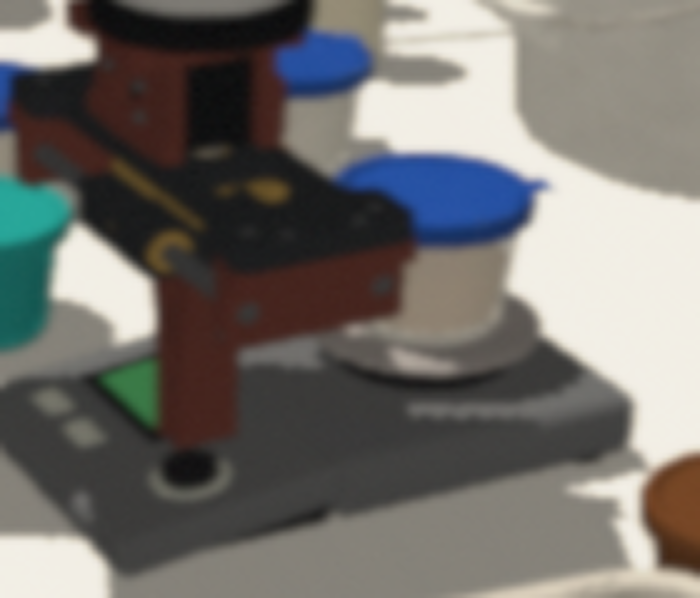

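Call:
play_rows([
  {"claw":0,"slide":[0.0,0.1,0.4],"turn":0},
  {"claw":0,"slide":[0,0.1,0.7],"turn":0},
  {"claw":0,"slide":[0,0.1,0.9],"turn":0},
  {"claw":0,"slide":[0,0.1,0.9],"turn":0},
])

```text
time: 18.1
tcp_pos: [500.5, -96.0, 33.3]
orientation: [[0.225, -0.974, -0.0], [-0.974, -0.225, 0.0], [-0.0, 0.0, -1.0]]
contact_force: [-0.5, -0.7, 0.5]
opening: 0.5
```

Call:
play_rows([
  {"claw":0,"slide":[0,0,0.12],"turn":0},
  {"claw":0,"slide":[0,0,0.24],"turn":0},
  {"claw":0,"slide":[0,0,0.24],"turn":0},
])

```text
time: 18.48
tcp_pos: [500.8, -96.0, 31.1]
orientation: [[0.225, -0.974, 0.0], [-0.974, -0.225, -0.0], [0.0, -0.0, -1.0]]
contact_force: [-1.4, 0.4, 1.8]
opening: 0.6
```

Call:
play_rows([
  {"claw":0,"slide":[0,0,0.1],"turn":0},
  {"claw":0,"slide":[0,0,0.2],"turn":0},
  {"claw":0,"slide":[0,0,0.25],"turn":0},
  {"claw":0,"slide":[0,0,0.25],"turn":0},
])

```text
time: 18.98
tcp_pos: [501.0, -96.0, 28.9]
orientation: [[0.225, -0.974, 0.001], [-0.974, -0.225, -0.0], [0.0, -0.001, -1.0]]
contact_force: [-0.4, 0.4, 6.4]
opening: 0.5
```

Call:
play_rows([
  {"claw":0,"slide":[0,0,0.06],"turn":0},
  {"claw":0,"slide":[0,0,0.12],"turn":0},
  {"claw":0,"slide":[0,0,0.12],"turn":0},
])

```text
time: 19.35
tcp_pos: [501.1, -96.0, 28.5]
orientation: [[0.225, -0.974, 0.001], [-0.974, -0.225, -0.0], [0.0, -0.001, -1.0]]
contact_force: [-1.8, 2.8, 16.0]
opening: 0.4
```

Call:
play_rows([
  {"claw":0,"slide":[0,0,-0.5],"turn":0},
  {"claw":0,"slide":[0,0,-3],"turn":0},
  {"claw":0,"slide":[0,0,-8],"turn":0},
  {"claw":0,"slide":[0,0,-13],"turn":0},
  {"claw":0,"slide":[0,0,-16],"turn":0},
  {"claw":0,"slide":[-3,0,-16],"turn":0},
  {"claw":0,"slide":[-8,0,-16],"turn":0},
  {"claw":0,"slide":[-13,0,-16],"turn":0},
  {"claw":0,"slide":[-18,0,-16],"turn":0},
  {"claw":0,"slide":[-23,-0.5,-16],"turn":0},
  {"claw":0,"slide":[-28,-1,-16],"turn":0},
  {"claw":0,"slide":[-33,-1,-16],"turn":0},
])

```text
time: 20.85
tcp_pos: [435.7, 229.2, 187.2]
orientation: [[0.225, -0.974, -0.0], [-0.974, -0.225, -0.0], [0.0, 0.0, -1.0]]
contact_force: [0.2, -0.7, 1.0]
opening: 0.1
```

Call:
play_rows([
  {"claw":0,"slide":[-5,0,0],"turn":0},
  {"claw":0,"slide":[-10,0,0],"turn":0},
  {"claw":0,"slide":[-12,0,0],"turn":0},
  {"claw":0,"slide":[-12,0,0],"turn":0},
  {"claw":0,"slide":[-12,0,0],"turn":0},
])

```text
time: 21.48
tcp_pos: [409.2, 343.3, 187.1]
orientation: [[0.224, -0.975, -0.001], [-0.975, -0.224, -0.001], [0.001, 0.001, -1.0]]
contact_force: [-0.1, -0.6, -0.1]
opening: 0.5
```

```bash
python3 m.py e; python3 pt.py e
```

```text
t 21.475 tcp [409.23 343.28 187.09] F [-0.07 -0.64 -0.14]
top lid ((362.66241455078125, 199.1138153076172), (36.73398971557617, 36.88652420043945), 98.51171875) [611.79 -28.05 106.5 ] n [0.012  0.0197 0.9997]
side ((375.2543029785156, 242.9007568359375), (18.32969856262207, 37.764408111572266), 94.08577728271484) [607.39 -34.28 106.54] [0.0083 0.0331 0.9994]
plate [611.92754018 -28.98716777] 0.5304951493431126 48 [ 68.  72.  76.  80.  84.  88.  92.  96. 100. 104. 108. 112. 116. 120.
 124. 128. 132. 136. 140. 144. 148. 152. 156. 160. 164. 168. 172. 176.
 180. 184. 188. 192. 196. 200. 204. 208. 212. 216. 220. 224. 228. 232.
 236. 240. 244. 248. 252. 256.]
base [611.11 -29.17] off [-0.82 -0.18]
base [611.32 -29.93] off [-0.6  -0.95]
te 211 med z 49.48 [(-180, np.int64(58), np.float64(49.87)), (-135, np.int64(27), np.float64(49.2)), (45, np.int64(13), np.float64(49.79)), (90, np.int64(54), np.float64(49.59)), (135, np.int64(59), np.float64(49.15))]
  n [-0.0243  0.0156  0.9996]
se 190 med z 49.81 [(-180, np.int64(38), np.float64(50.0)), (-135, np.int64(33), np.float64(49.89)), (-90, np.int64(36), np.float64(49.63)), (-45, np.int64(33), np.float64(49.58)), (0, np.int64(12), np.float64(49.77)), (90, np.int64(6), np.float64(50.14)), (135, np.int64(32), np.float64(49.7))]
  n [0.0043 0.0034 1.    ]
```

View pics/me.png

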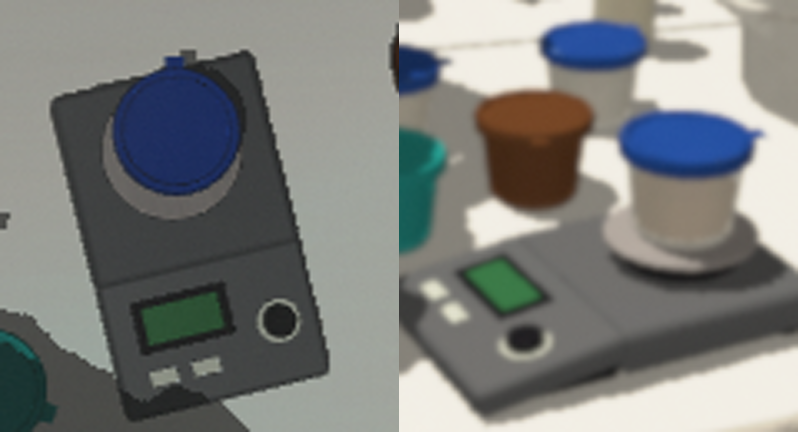

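View pics/te.png

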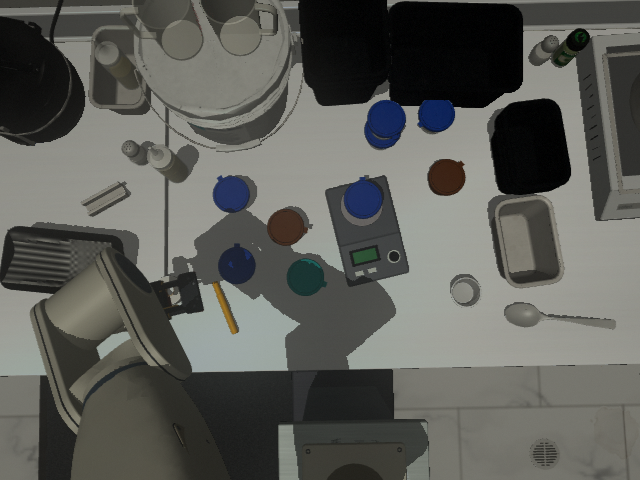

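The cup's lid is at (362,199), centred over the plate. The key at (394,256) is up, and the bystanders are at their original pixels.

```bash
python3 -c "
from h import *
print(workorder.job_done()); st()"
```

```text
the job is handed in; nothing more can be done
None
the job is handed in; nothing more can be done
```

I moved the cup to the middle of the plate with three slow fingertip pushes, pressed the hold key, took the hand well away and handed the job in. It was done at about 21.6 s of the 61 s. No verdict is reported, so what follows is from my own last checks.

- **Pushing:** I used the closed fingers, upright. The moves only turn about the tool's own axis, so I could not lean the finger back. The highest push force I read was about 3 N, and the cup stayed standing on the plate.
- **Key press:** The fingertip went down about 4 mm, then stiffened from 6 to 16 N over the last 0.4 mm, so I take it as bottomed. I judge it is up again only from the pictures, where it looks the same as before the press.
- **Cup position:** The last check put the cup's axis about 1 mm from the plate's centre, against the 7 mm allowed.
- **Bystanders:** The other cups, the marker and, as far as I could see, everything else are at their original spots. In the last top picture the arm hides the label roll, so I did not see it at the end.

**Disagreement on tilt:** The raw lid readings gave the cup 0.023 rad tilt in the top view and 0.034 rad in the side view. The limit is 0.03 rad. The same method read up to 0.02 rad on cups standing flat on the table, so I put the side reading down mostly to that error. The plate itself read 0.005 rad from the side. From above it read about 0.03 rad, over its 0.025 limit, but that came from the visible rim only and is noisy. I judged both level.

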